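# Load the lever clamp with the blank it is set up for

### The job

The lever clamp has been set up for one of the three aluminium blanks that stand in the trough: its stop is bolted down at that distance, and the lever moves the jaw forward by only about 20 mm. Choose the blank that goes between jaw and stop as they are set and that the jaw can reach, stand it upright and flat on the bed between them with its two large faces towards jaw and stop, centred on the jaws, then swing the lever until the blank is nipped firmly and let go. Leave the other two blanks in the trough and do not push the other things on the bench about.

Things in the scene. Friction and masses are not known exactly. Their poses are not given: they have to be found in the camera images.
- clamp: lever clamp, fixed: steel bed 290 x 100 mm, 12 mm thick (x -160 to 130 mm). Origin on the bench, on the centre line under the jaw's face when fully back; x points from jaw to stop, y across, z up. Jaw and stop are 50 mm wide and reach 42 mm above the bed, 2 mm over a blank's top: between them a blank can be held only by its ends. The green housing is 68 mm high
- jaw_face (a point): centre of the sliding jaw's working face (50 x 42 mm), 20 mm above the bed; at the start the jaw is fully back. It moves along the clamp's x axis, at most 20 mm towards the stop
- stop_face (a point): centre of the working face of the fixed stop, 20 mm above the bed, facing the jaw. The stop cannot move; its distance from the jaw differs from set-up to set-up (20 to 60 mm)
- lever (a joint): angle of the clamp's lever in rad: 0 = leaning back, away from the stop, jaw fully back; it grows as the ball is swung up and over towards the stop (about the clamp's y axis), at most 1.45; each rad moves the jaw forward by 14 mm. It stays where it is left; about 3 N at the ball move it
- lever_ball (a point): centre of the black ball, 25 mm across, on the 9 mm thick lever, 115 mm from its pivot, which lies at x = -75 mm, 28 mm above the bench in the clamp's frame. The lever swings in the plane y = +38 mm beside the housing; nothing stands behind it
- trough: folded grey steel trough, fixed, 290 x 76 mm, 46 mm high: two long walls 68 mm apart inside, floor 4 mm above the bench. Origin on the bench under its centre, x along its length. The blanks stand across it, their ends 2 mm from the walls, their tops 2 mm below the walls' edges: here they can be taken only by their two large faces, with the fingers inside the trough
- blank_thin: aluminium blank with two small dark screw holes in its top, 16 mm thick (x), 64 mm long (y), 40 mm high (z). Origin at the centre of its underside
- blank_middle: the same, 30 mm thick (x), 64 mm long (y), 40 mm high (z). Origin at the centre of its underside
- blank_thick: the same, 44 mm thick (x), 64 mm long (y), 40 mm high (z). Origin at the centre of its underside
- small_seal: black rubber ring 47 mm across, 14 mm high, lying loose on the bench. Origin at the centre of its underside
- marker: white paint marker with a black cap, 129 mm long (x), 16 mm thick, lying loose on the bench. Origin under its middle
- jaw: the sliding steel jaw of the clamp, 28 mm thick, 50 mm wide, 42 mm high, with the toothed rack bar behind it. Origin on the bed below the centre of its working face
- stop: the fixed steel stop of the clamp, a block 26 mm thick, 50 mm wide and 42 mm high on a foot of 94 mm with two bolts. Origin on the bed below the centre of its working face; axes as the clamp's
- wax_block: pale yellow wax block, 85 x 52 mm, 34 mm high, lying loose on the bench. Origin at the centre of its underside
There are look-alikes about, which are no part of the job. Leave any turquoise look-alike of the blank_thick alone.

How it is judged:
By the outcome, as a careful person would: the job done as asked, in the order asked, and still so for the second after the job is handed in, with the robot touching nothing.
It also fails if it takes over 66 s, if anything falls off the work surface, if the arm or the gripper's body presses on something with over 40 N, if the wrist force passes 120 N, or if a joint passes its speed limit or range.

### The arm

A 7-joint arm with a two-finger parallel gripper is mounted at the origin on a cart in front of the work surface, level with it; the furniture and walls round the work are solid. World frame = base frame: x ahead of the robot, y to its left, z up, the work surface at z = 0. Lengths are in m, angles in rad, forces in N, time in s.
With the tool pointing down it reaches from about 0.4 to 0.85 m from the base axis. Payload 6.9 kg.
Tool frame: the origin (TCP) lies on the centre line of the jaws, within the pads' length; the fingertips stand 11 mm ahead of it and the grasp point (between the pads) lies 8 mm behind it; z points along the fingers, y is the line along which they close (so a half turn about z gives the same grasp; the last joint's range is limited). The gripper opens to 85 mm and grips with 20 to 120 N. Pads are 22 mm wide; open, the fingers measure 114 mm over their backs; the gripper's body (76 mm by 85 mm) begins 54 mm behind the grasp point. The pads swing forward as they close: fully open they stand 13 mm farther back than shut.
Start: joints at [-1.006, 0.507, -0.238, 1.5, 0.126, 1.149, -0.155], TCP at [0.277, 0.56, 0.242] pointing down, gripper open.
Joint ranges: [-3.08, 3.08], [-0.24, 2.05], [-1.43, 1.35], [0, 2.5], [-1.52, 4.66], [0.17, 1.96], [-2.89, 2.89]. Speed limits (rad/s): [2.39, 2.39, 3.14, 3.14, 3.14, 3.14, 3.14].

### API

Orientations are given as a rotation vector (axis times angle).
In Python, from rig import get_state, grab_frame, finish_job, recognise, masks_of gives the robot as it stands.
- The arm moves only by the tool jog_arm, never from a script. Its argument "series" is a list that holds one entry, the list of rows, each a list of 4 numbers: the shift along the tool's x, y, z in mm, then the turn about the tool's z in rad. In form: [[[tx, ty, tz, spin], ...]]. A call has 1 to 5 rows; each row shifts and turns the commanded pose from where the row before left it, along the tool's axes as they then stand; what a row does not reach is not made up. A row lasts 1/12 s, in which the tool goes at most 41.7 mm and 7.16 degrees, less where a joint would pass 70% of its speed; a pose out of reach is approached as far as the arm can. A call with a gripper value outside its range is refused whole. "fingers" is the opening, from -1 (shut) to 1 (fully open), set as the call begins (left out, the last holds). The fingers move at their own pace and stop on an object; "newtons" is the grip in N (left out, the last holds). Time passes only in rows, so rows that do not move let the fingers close. It gives the time, the measured TCP pose, the force, the opening and the grip force at its end, in the units of the state.
- get_state(): the state, without advancing time (a new reading comes with each control period).
- grab_frame(name): name is "scene" or "top"; returns a dict with "pixels" (420x560x3 uint8, blue, green, red), "K" (3x3 intrinsics, pixels), "R" (3x3) and "t" (3): a world point X has camera coordinates R X + t. Camera axes: x right, y down, z forward; pixel columns grow to the right and rows downward; lengths in m; the calibration is good to about 2 mm. A picture is of the moment at which its call begins. There is no depth.
- finish_job(): hands the job in; it is judged then, once.
Trained networks look in a picture, given as the dict that the camera call returned (one of the last four; its "shot" number tells which), for a name from the list of things; names that differ only in an ending like _2 or _b are one class to them, and where a whole thing is asked for, a point or a joint stands for the part that bears it (a point fixed in the world has none). Each returns a list of dicts, best first, with "score" (0 to 1); they miss things now and then, are a little off and sometimes report something else, mostly with a low value. They report only what shows in the picture. A call takes as long as a camera call. They do not tell look-alikes from the thing itself.
- recognise(picture, name): "xy" ([column, row] in pixels, amid what is visible of it).
- masks_of(picture, name): "region" (420x560 bool, what is visible of it) and "xy" ([column, row] in pixels, amid what is visible of it).
The state is a dict: "time_s": time; "joint_positions": joint angles; "joint_vel": joint speeds; "joint_torque": joint torques, N m; "eef_pos": TCP position; "tool_rot": TCP orientation; "wrist_force": force on the tool from outside, world axes, zero at the start; "moment": the same for the moment, N m; "grip_width": opening from 0.0 (shut) to 1.0 (fully open); "finger_force": force on a finger pad.
Only numpy, scipy, OpenCV 4.12 (cv2) and the standard library are available. Lean on these libraries where they do the work, as an engineer would, in place of code of your own. Each camera call takes 0.05 s, during which the arm holds its last target. There are 200 camera calls.

## Working session

There is one attempt and no reset: what is moved stays moved. The work goes in short steps, Python scripts to look and compute and a tool call to move; the robot and the scene stay as the last step left them, time stands still between calls to the robot, and variables do not carry over. Pictures are saved under pics/ and viewed, at most 10 in all, crops included, and the job is handed in when it is done.

Besides the shell and the picture viewer there is one more tool, called after "Call:" in YAML: its name, and indented under it one key for each argument. jog_arm: Moves the arm, as the interface text tells. Its arguments: {"type":"object","properties":{"series":{"type":"array","items":{"type":"array","items":{"type":"array","items":{"type":"number"}}}},"fingers":{"type":"number"},"newtons":{"type":"number"}},"required":["series"]}

```bash
mkdir -p pics
python3 - <<'E'
from rig import *
import cv2,numpy as np
s=get_state();print(s)
for n in("scene","top"):
    f=grab_frame(n);cv2.imwrite(f"pics/{n}0.png",f["pixels"]);np.savez(n+"0.npz",**f)
    print(n,f["K"].tolist(),f["R"].tolist(),f["t"].tolist(), f.get("shot"))
    for o in["jaw_face","stop_face","lever_ball","trough","blank_thin","blank_middle","blank_thick","jaw","stop","clamp"]:
        print(o,[(r["score"],r["xy"]) for r in recognise(f,o)][:4])
E
```

```text
{'time_s': 0.0, 'joint_positions': array([-1.00651118,  0.50833891, -0.23749735,  1.50113665,  0.12571852,
        1.14891191, -0.15481736]), 'joint_vel': array([-0.00061808, -0.00080374, -0.00089798,  0.0009917 ,  0.00121606,
       -0.00056552, -0.00060951]), 'joint_torque': array([ 6.39658883e-04, -6.20592070e+01, -2.18624800e+00, -2.49651003e+01,
        1.27943989e-02,  1.19864708e-02,  3.24045209e-05]), 'eef_pos': array([0.27665967, 0.55988742, 0.24142674]), 'tool_rot': array([-7.14299847e-01, -3.05895379e+00,  2.78209778e-03]), 'wrist_force': array([0.5991531 , 0.08247707, 0.49020378]), 'moment': array([-0.00141454,  0.02421575, -0.03030491]), 'finger_force': 0.0, 'grip_width': 0.9993738331637143}
scene [[500.77815225234974, 0.0, 278.2903883265653], [0.0, 500.77815225234974, 217.42197185329022], [0.0, 0.0, 1.0]] [[0.543104079940083, -0.8396288427515866, -0.007833567007918967], [-0.6136257433741056, -0.3905138911724676, -0.6862669654514304], [0.5731504212866048, 0.37752126724327684, -0.7273075603608267]] [-0.271858950061625, 0.4242495118553006, 0.9858880535823602] 1
jaw_face [(
[... 581 characters left out ...]
5, -0.9996022442549608, 0.008654242012104872], [-0.9809729411010084, -0.02800436656030025, -0.19211414388637163], [0.1922800859475461, -0.003332976747874551, -0.9813344281202011]] [0.034771278542505585, 0.5708782169436192, 1.4704400086662073] 2
jaw_face [(0.59, [360.8, 233.9])]
stop_face [(0.64, [338.8, 233.1])]
lever_ball [(0.6, [399.0, 243.3])]
trough [(0.63, [206.2, 206.2]), (0.34, [400.0, 242.0])]
blank_thin [(0.52, [213.2, 188.5])]
blank_middle [(0.65, [358.8, 232.0]), (0.54, [197.8, 237.6]), (0.25, [338.8, 232.6])]
blank_thick [(0.8, [206.9, 210.8]), (0.69, [164.0, 217.0]), (0.58, [163.3, 258.4])]
jaw [(0.68, [359.4, 232.0])]
stop [(0.86, [342.1, 230.4])]
clamp [(0.76, [364.8, 232.0])]
```

Run:
```python
import cv2
a=cv2.imread("pics/top0.png")[130:310,120:440]
cv2.imwrite("pics/top0c.png",cv2.resize(a,(800,450),interpolation=cv2.INTER_CUBIC))
```

```text
(no output)
```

View pics/scene0.png

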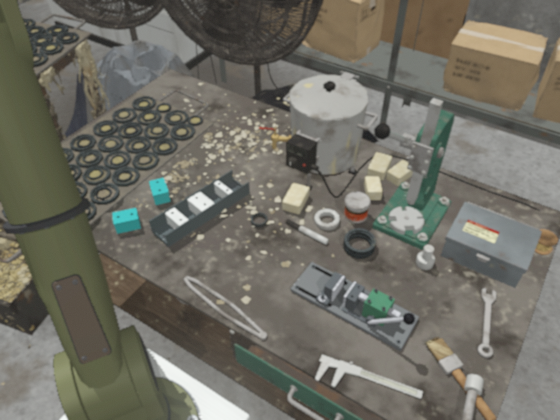

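View pics/top0c.png

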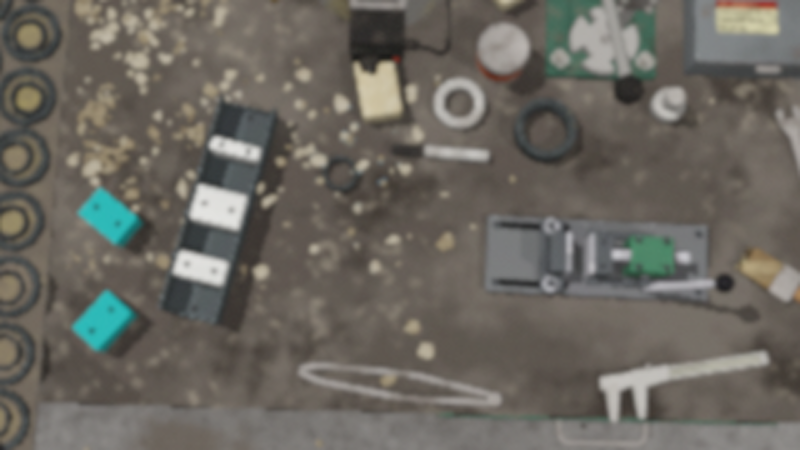

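Two views: the trough at top (206,207) holds thin (213,190), thick (206,212) and middle (200,237). The turquoise look-alikes are at (164,217) and (163,258). The clamp is at (358,233). The jaw–stop gap looks like ~20–25 mm, so I'll zoom in to measure it.

Run:
```python
import cv2,numpy as np
S=cv2.imread("pics/scene0.png");T=cv2.imread("pics/top0.png")
def crop(im,x,y,w,h,s):
    o=cv2.resize(im[y:y+h,x:x+w],None,fx=s,fy=s,interpolation=cv2.INTER_CUBIC)
    for c in range(x-x%10+10,x+w,10):
        cv2.line(o,(int((c-x+.5)*s),0),(int((c-x+.5)*s),6),(0,255,255),1)
        if c%20==0: cv2.putText(o,str(c),(int((c-x+.5)*s)-10,16),0,.35,(0,255,255),1)
    for r in range(y-y%10+10,y+h,10):
        cv2.line(o,(0,int((r-y+.5)*s)),(6,int((r-y+.5)*s)),(0,255,255),1)
        cv2.putText(o,str(r),(8,int((r-y+.5)*s)+4),0,.35,(0,255,255),1)
    return o
def mont(a,b,n):
    o=np.zeros((a.shape[0]+b.shape[0],max(a.shape[1],b.shape[1]),3),np.uint8)
    o[:a.shape[0],:a.shape[1]]=a;o[a.shape[0]:,:b.shape[1]]=b;cv2.imwrite(n,o);print(o.shape)
mont(crop(S,288,260,134,88,3.7),crop(T,308,210,108,44,6),"pics/clamp.png")
mont(crop(S,145,170,110,76,4.5),crop(T,180,165,55,100,2.5),"pics/trough.png")
```

```text
(590, 648, 3)
(592, 495, 3)
```

View pics/clamp.png

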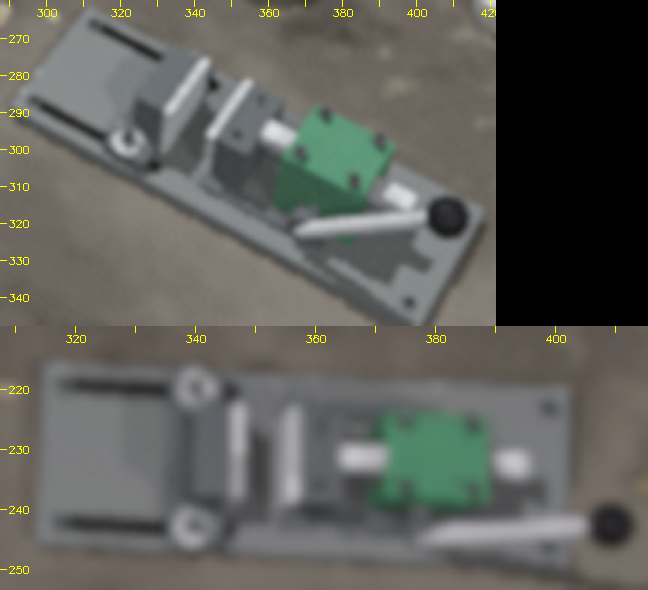

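View pics/trough.png

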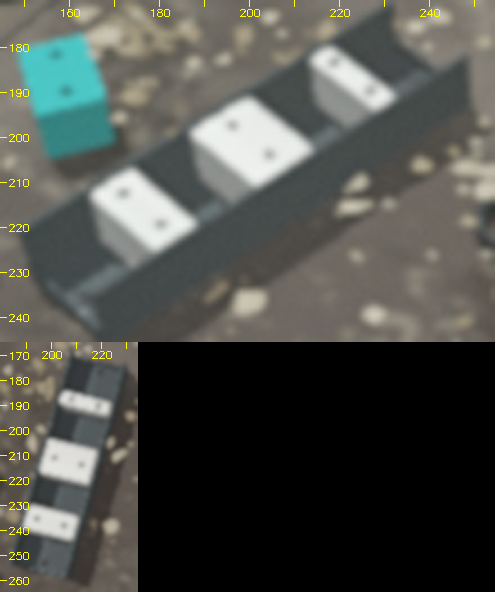

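Jaw and stop top strips in top view sit at ~(356,231) and (347,231). They are 6–7 px (~20 mm) apart, so thin looks right. Next I'll fit the poses.

```bash
cat > h.py <<'E'
import numpy as np,cv2
from scipy.optimize import least_squares
C={n:dict(np.load(n+"0.npz",allow_pickle=True)) for n in("scene","top")}
def proj(n,X):
    c=C[n];p=(np.atleast_2d(X)@c["R"].T+c["t"])@c["K"].T
    return p[:,:2]/p[:,2:]
def ray(n,uv,z):
    c=C[n];d=c["R"].T@np.linalg.inv(c["K"])@np.array([*uv,1.]);o=-c["R"].T@c["t"]
    return o+d*(z-o[2])/d[2]
def tri(a,b):
    return least_squares(lambda X:np.r_[proj("scene",X)[0]-a,proj("top",X)[0]-b],[.5,0,0.05])
def pose(p,L):
    x,y,z,a=p;L=np.array(L,float)
    return np.c_[x+L[:,0]*np.cos(a)-L[:,1]*np.sin(a),y+L[:,0]*np.sin(a)+L[:,1]*np.cos(a),z+L[:,2]]
def fit(L,obs,p0):
    f=lambda p:np.concatenate([(proj(n,pose(p,L))-np.array(o)).ravel() for n,o in obs.items()])
    r=least_squares(f,p0,loss="soft_l1");return r.x,f(r.x).reshape(-1,2)
E
python3 - <<'E'
from h import *
for n in C: print(n,(-C[n]["R"].T@C[n]["t"]).round(3))
L=[(.13,-.05,.012),(.13,.05,.012),(-.16,-.05,.012),(-.16,.05,.012)]
obs={"top":[(315,215.7),(313.8,245.7),(402.5,219.3),(401.7,249.8)],"scene":[(310.5,262.2),(292.4,291.4),(418.6,315.7),(400.5,347.3)]}
p,r=fit(L,obs,[.5,-.2,0,1.57]);print("clamp",p.round(4),r.round(1).tolist())
for n in obs:
    q,r=fit(L,{n:obs[n]},[.5,-.2,0,1.57]);print(n,q.round(4))
np.save("clamp.npy",p)
for n,uv in(("top",(348.5,231)),("top",(354.5,231))): print(uv,ray(n,uv,.054).round(4))
# white blanks
for n,x,y,w,h in(("top",180,165,55,100),("scene",145,170,95,76)):
    im=C[n]["pixels"];hsv=cv2.cvtColor(im,cv2.COLOR_BGR2HSV)
    m=((hsv[...,2]>165)&(hsv[...,1]<60)).astype(np.uint8);k=np.zeros_like(m);k[y:y+h,x:x+w]=1;m*=k
    nc,l,st,ce=cv2.connectedComponentsWithStats(m)
    for i in range(1,nc):
        if st[i,4]>60:
            c,_=cv2.findContours((l==i).astype(np.uint8),0,2);c=max(c,key=cv2.contourArea)
            R=cv2.minAreaRect(c);print(n,st[i,4],R,"->",ray(n,R[0],.044).round(4))
E
```

```text
scene [-0.157 -0.435  1.006]
top [0.276 0.056 1.552]
clamp [ 0.4987 -0.1983 -0.0128  1.5624] [[-0.6, 0.3], [-0.0, 0.3], [-0.8, -0.2], [0.4, -0.6], [0.9, 0.1], [-2.0, -1.9], [0.1, 0.2], [0.5, 1.2]]
top [ 0.4987 -0.1991 -0.0134  1.5523]
scene [ 0.5077 -0.1958 -0.0276  1.5751]
(348.5, 231) [ 0.4946 -0.1734  0.054 ]
(354.5, 231) [ 0.4951 -0.1926  0.054 ]
top 107 ((213.47061157226562, 189.11764526367188), (19.887920379638672, 5.335783958435059), 14.03624439239502) -> [0.6211 0.2645 0.044 ]
top 287 ((206.7647247314453, 212.4412078857422), (20.61552619934082, 14.067066192626953), 14.03624439239502) -> [0.5435 0.282  0.044 ]
top 201 ((199.82354736328125, 236.70591735839844), (20.372989654541016, 9.701424598693848), 14.03624439239502) -> [0.4643 0.2997 0.044 ]
scene 110 ((222.8000030517578, 187.10000610351562), (19.0, 6.0), 36.86989974975586) -> [0.6157 0.2594 0.044 ]
scene 299 ((200.13113403320312, 200.942626953125), (22.40645408630371, 15.620499610900879), 39.80556869506836) -> [0.5384 0.2783 0.044 ]
scene 226 ((176.1229248046875, 216.35244750976562), (21.382160186767578, 11.395282745361328), 39.80556869506836) -> [0.4588 0.2954 0.044 ]
```

Choice: thin at top (213,189) is white, in the trough, and the narrowest of the three. Rejected: thick (207,212), middle (200,237), and turquoise at (164,217) and (163,258). Measured gap is ~19–20 mm, which only suits the 16 mm blank. Moving above the thin blank.

Call:
jog_arm:
  series:
    - [[-34,-9,0,0],[-34,-9,0,0],[-34,-9,0,0],[-34,-9,0,0],[-34,-9,0,0]]
  fingers: 0.0
  newtons: 30

```text
time_s: 1.52
eef_pos: [0.4104, 0.4435, 0.2424]
tool_rot: [0.714, 3.059, 0.0]
wrist_force: [0.2, 0.2, 0.4]
grip_width: 0.497
finger_force: 0.0
```

Call:
jog_arm:
  series:
    - [[-34,-9,0,0],[-34,-9,0,0],[-34,-9,0,0],[-34,-9,0,0],[-34,-9,0,0]]

```text
time_s: 1.93
eef_pos: [0.543, 0.3277, 0.2424]
tool_rot: [0.714, 3.059, 0.0]
wrist_force: [0.0, 0.4, 0.2]
grip_width: 0.499
finger_force: 0.0
```

Call:
jog_arm:
  series:
    - [[-32,-9,0,0],[-32,-9,0,0],[-32,-8,0,0],[0,0,0,0.11],[0,0,0,0.11]]

```text
time_s: 2.35
eef_pos: [0.6184, 0.26, 0.2417]
tool_rot: [1.06, 2.957, -0.002]
wrist_force: [-0.8, 0.7, 0.5]
grip_width: 0.499
finger_force: 0.0
```

Call:
jog_arm:
  series:
    - [[0,0,0,0.112],[0,0,0,0.112],[0,0,0,0.112],[0,0,0,0.112],[0,0,0,0.112]]

```text
time_s: 2.77
eef_pos: [0.6163, 0.2633, 0.2422]
tool_rot: [-1.831, -2.553, -0.0]
wrist_force: [0.1, -0.5, 0.0]
grip_width: 0.503
finger_force: 0.0
```

Call:
jog_arm:
  series:
    - [[0,0,0,0.112],[0,0,0,0.112],[0,0,0,0.112],[0,0,0,0.112],[0,0,0,0.108]]

```text
time_s: 3.18
eef_pos: [0.6163, 0.2634, 0.2422]
tool_rot: [-2.461, -1.952, 0.0]
wrist_force: [-0.6, 0.4, 0.5]
grip_width: 0.497
finger_force: 0.0
```

Call:
jog_arm:
  series:
    - [[0,0,35,0],[0,0,35,0],[0,0,35,0],[0,0,35,0],[0,0,0,0]]

```text
time_s: 3.6
eef_pos: [0.6121, 0.262, 0.0952]
tool_rot: [-2.453, -1.958, 0.018]
wrist_force: [-0.4, -0.3, -0.6]
grip_width: 0.501
finger_force: 0.0
```

```bash
cat > look.py <<'E'
import sys,cv2,numpy as np
from rig import *
def crop(im,x,y,w,h,s):
    o=cv2.resize(im[y:y+h,x:x+w],None,fx=s,fy=s,interpolation=cv2.INTER_CUBIC)
    for c in range(x-x%10+10,x+w,10):
        cv2.line(o,(int((c-x+.5)*s),0),(int((c-x+.5)*s),6),(0,255,255),1)
        if c%20==0: cv2.putText(o,str(c),(int((c-x+.5)*s)-10,16),0,.35,(0,255,255),1)
    for r in range(y-y%10+10,y+h,10):
        cv2.line(o,(0,int((r-y+.5)*s)),(6,int((r-y+.5)*s)),(0,255,255),1)
        cv2.putText(o,str(r),(8,int((r-y+.5)*s)+4),0,.35,(0,255,255),1)
    return o
def mont(a,b,n):
    o=np.zeros((max(a.shape[0],b.shape[0]),a.shape[1]+b.shape[1],3),np.uint8)
    o[:a.shape[0],:a.shape[1]]=a;o[:b.shape[0],a.shape[1]:]=b;cv2.imwrite(n,o);print(o.shape)
def shots(tag):
    r=[]
    for n in("scene","top"):
        f=grab_frame(n);np.savez(f"{n}{tag}.npz",**f);r.append(f)
    return r
E
python3 - <<'E'
from look import *
s,t=shots("1")
mont(crop(s["pixels"],170,90,115,140,4),crop(t["pixels"],180,145,80,110,4),"pics/g1.png")
print(get_state()["eef_pos"],get_state()["joint_positions"].round(2))
E
```

```text
(560, 780, 3)
[0.61592537 0.26310784 0.1018794 ] [-0.52  0.7   0.14  1.55 -0.12  0.9  -0.56]
```

View pics/g1.png

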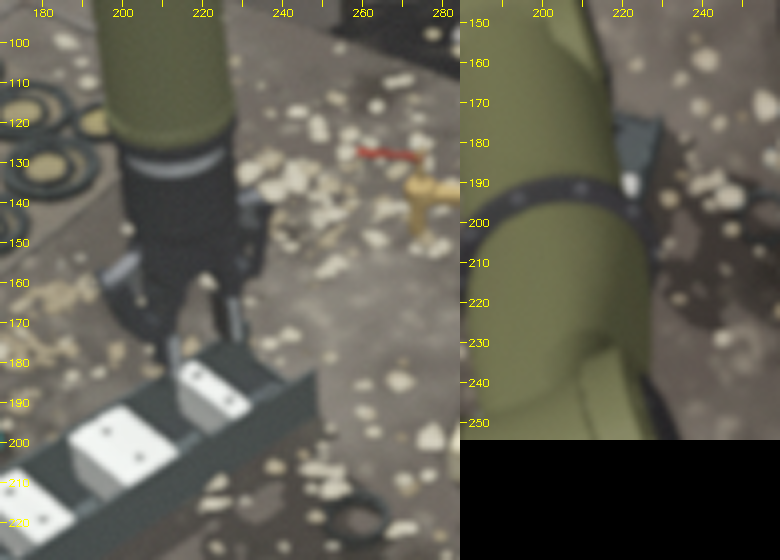

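Run:
```python
from h import *
a=np.deg2rad(-13.2);u=np.array([np.cos(a),np.sin(a),0]);T=np.array([.6159,.2631,.102])
for z in(.102,.091,.097):
  print(z,[proj("scene",T*[1,1,0]+[0,0,z]+s*u*.021).round(1).tolist() for s in(-1,0,1)])
print(proj("scene",[[.6211,.2645,.044],[.6159,.2631,.044]]).round(1), proj("top",[[.6159,.2631,.044]]))
```

```text
0.102 [[[213.9, 174.6]], [[219.9, 171.0]], [[225.8, 167.5]]]
0.091 [[[214.3, 177.6]], [[220.3, 174.0]], [[226.2, 170.5]]]
0.097 [[[214.1, 176.0]], [[220.1, 172.4]], [[226.0, 168.8]]]
[[222.5 185.3]
 [221.8 186.6]] [[213.82639394 190.70291362]]
```

Scene shows the fingers straddling the thin blank at (222,187), tips at ~(214,181) and (229,175). The scene calibration appears shifted ~3 px, so I'll trust the top view. Descending, then closing.

Call:
jog_arm:
  series:
    - [[0,4,0,0],[0,0,20,0],[0,0,20,0],[0,0,20,0],[0,0,12,0]]

```text
time_s: 4.12
eef_pos: [0.6216, 0.2627, 0.0314]
tool_rot: [2.455, 1.959, 0.004]
wrist_force: [-0.7, 0.4, 0.4]
grip_width: 0.499
finger_force: 0.0
```

Call:
jog_arm:
  series:
    - [[0,0,0,0],[0,0,0,0],[0,0,0,0]]

```text
time_s: 4.37
eef_pos: [0.6216, 0.2627, 0.0323]
tool_rot: [2.455, 1.959, 0.004]
wrist_force: [0.5, 0.3, 0.4]
grip_width: 0.503
finger_force: 0.0
```

Call:
jog_arm:
  series:
    - [[0,0,0,0],[0,0,0,0],[0,0,0,0],[0,0,0,0],[0,0,0,0]]
  fingers: -1
  newtons: 50

```text
time_s: 4.78
eef_pos: [0.6211, 0.2626, 0.0317]
tool_rot: [2.455, 1.959, 0.003]
wrist_force: [-0.5, 0.2, 5.8]
grip_width: 0.173
finger_force: 49.6
```

Call:
jog_arm:
  series:
    - [[0,0,0,0],[0,0,0,0],[0,0,0,0],[0,0,0,0],[0,0,0,0]]

```text
time_s: 5.2
eef_pos: [0.6211, 0.2626, 0.0316]
tool_rot: [2.455, 1.959, 0.003]
wrist_force: [-0.6, -0.2, 7.1]
grip_width: 0.175
finger_force: 49.6
```

Gripped: width ≈15 mm, 50 N. Lifting, and finding a clean spot on the bench for the regrasp.

Call:
jog_arm:
  series:
    - [[0,0,-20,0],[0,0,-30,0],[0,0,-30,0],[0,0,-35,0],[0,0,-35,0]]

```text
time_s: 5.62
eef_pos: [0.6196, 0.2621, 0.1815]
tool_rot: [-2.456, -1.959, 0.002]
wrist_force: [0.4, 0.2, -0.3]
grip_width: 0.177
finger_force: 48.8
```

Run:
```python
from h import *
from rig import get_state
s=get_state();print(s["eef_pos"],s["tool_rot"],s["wrist_force"],s["grip_width"],s["finger_force"])
im=cv2.cvtColor(C["top"]["pixels"],cv2.COLOR_BGR2GRAY).astype(float)
out=[]
for x in np.arange(.42,.62,.02):
  for y in np.arange(-.04,.16,.02):
    u,v=proj("top",[[x,y,0]])[0]
    p=im[int(v)-14:int(v)+15,int(u)-18:int(u)+19];out.append((p.std().round(1),p.max(),round(x,2),round(y,2)))
out.sort();print(*out[:12],sep="\n")
```

```text
[0.61964169 0.26208666 0.1814952 ] [-2.45564502e+00 -1.95907007e+00  2.00606499e-03] [ 0.42444328  0.16356541 -0.34614778] 0.17691529012075746 48.80880653858185
(np.float64(6.5), np.float64(140.0), np.float64(0.46), np.float64(0.0))
(np.float64(7.2), np.float64(140.0), np.float64(0.46), np.float64(-0.02))
(np.float64(8.3), np.float64(128.0), np.float64(0.42), np.float64(0.14))
(np.float64(8.5), np.float64(128.0), np.float64(0.42), np.float64(0.1))
(np.float64(8.5), np.float64(128.0), np.float64(0.42), np.float64(0.12))
(np.float64(8.8), np.float64(159.0), np.float64(0.44), np.float64(0.0))
(np.float64(8.9), np.float64(134.0), np.float64(0.44), np.float64(-0.04))
(np.float64(9.1), np.float64(168.0), np.float64(0.46), np.float64(0.02))
(np.float64(9.2), np.float64(159.0), np.float64(0.44), np.float64(-0.02))
(np.float64(9.3), np.float64(146.0), np.float64(0.48), np.float64(-0.02))
(np.float64(9.6), np.float64(167.0), np.float64(0.42), np.float64(-0.04))
(np.float64(9.7), np.float64(140.0), np.float64(0.46), np.float64(-0.04))
```

Call:
jog_arm:
  series:
    - [[-32,-10,0,0],[-32,-10,0,0],[-32,-10,0,0],[-32,-10,0,0],[-32,-10,0,0]]

```text
time_s: 6.03
eef_pos: [0.5347, 0.1162, 0.1805]
tool_rot: [2.456, 1.959, 0.0]
wrist_force: [-0.1, 0.0, -0.3]
grip_width: 0.18
finger_force: 49.0
```

Call:
jog_arm:
  series:
    - [[-32,-10,0,0],[-32,-10,0,0],[-32,-9,0,0],[-32,-9,0,0],[0,0,0,0.115]]

```text
time_s: 6.45
eef_pos: [0.4667, -0.0056, 0.1807]
tool_rot: [2.568, 1.808, -0.005]
wrist_force: [-0.9, -0.5, -2.0]
grip_width: 0.176
finger_force: 49.0
```

Call:
jog_arm:
  series:
    - [[0,0,0,0.113],[0,0,0,0.113],[0,0,0,0.113],[0,0,0,0.113],[0,0,0,0.113]]

```text
time_s: 6.87
eef_pos: [0.4703, 0.0011, 0.1805]
tool_rot: [-2.971, -1.02, -0.0]
wrist_force: [-0.5, 1.1, -1.6]
grip_width: 0.178
finger_force: 49.0
```

Call:
jog_arm:
  series:
    - [[0,0,0,0.113],[0,0,0,0.113],[0,0,0,0.113],[0,0,0,0.113],[0,0,0,0.113]]

```text
time_s: 7.28
eef_pos: [0.4703, 0.0012, 0.1805]
tool_rot: [-3.138, -0.151, -0.0]
wrist_force: [-0.6, -0.7, -0.4]
grip_width: 0.179
finger_force: 49.0
```

Call:
jog_arm:
  series:
    - [[0,0,0,0.111],[0,0,30,0],[0,0,30,0],[0,0,30,0],[0,0,0,0]]

```text
time_s: 7.7
eef_pos: [0.4677, 0.0016, 0.0865]
tool_rot: [3.141, -0.014, -0.011]
wrist_force: [-0.5, -0.9, -0.2]
grip_width: 0.173
finger_force: 49.0
```

Call:
jog_arm:
  series:
    - [[0,0,25,0],[0,0,20,0],[0,0,10,0],[0,0,5,0],[0,0,0,0]]

```text
time_s: 8.12
eef_pos: [0.4706, 0.0011, 0.0306]
tool_rot: [-3.141, 0.015, 0.001]
wrist_force: [0.2, -0.4, -1.0]
grip_width: 0.178
finger_force: 49.0
```

Call:
jog_arm:
  series:
    - [[0,0,0,0],[0,0,1,0],[0,0,0,0]]

```text
time_s: 8.37
eef_pos: [0.4711, 0.0012, 0.0302]
tool_rot: [-3.141, 0.014, -0.003]
wrist_force: [0.1, -0.6, -1.7]
grip_width: 0.174
finger_force: 49.0
```

Call:
jog_arm:
  series:
    - [[0,0,1,0],[0,0,1,0],[0,0,0,0]]

```text
time_s: 8.62
eef_pos: [0.4707, 0.0012, 0.0276]
tool_rot: [-3.141, 0.014, -0.001]
wrist_force: [0.4, 0.7, 2.0]
grip_width: 0.178
finger_force: 49.5
```

Contact on the bench. Release, rise and turn 90°, then look to calibrate the cameras on the blank (its y is now known from the grip).

Call:
jog_arm:
  series:
    - [[0,0,0,0],[0,0,0,0],[0,0,0,0],[0,0,0,0]]
  fingers: 0.1

```text
time_s: 8.95
eef_pos: [0.4704, 0.0011, 0.0272]
tool_rot: [3.141, -0.015, -0.0]
wrist_force: [-0.4, 0.5, -0.0]
grip_width: 0.549
finger_force: 0.0
```

Call:
jog_arm:
  series:
    - [[0,0,-25,0],[0,0,-35,0],[0,0,-35,0],[0,0,-30,-0.1],[0,0,0,-0.12]]

```text
time_s: 9.37
eef_pos: [0.473, 0.0005, 0.1572]
tool_rot: [3.123, 0.336, 0.012]
wrist_force: [0.7, -0.6, -0.2]
grip_width: 0.546
finger_force: 0.0
```

Call:
jog_arm:
  series:
    - [[0,0,0,-0.12],[0,0,0,-0.12],[0,0,0,-0.12],[0,0,0,-0.12],[0,0,0,-0.12]]
  fingers: 1

```text
time_s: 9.78
eef_pos: [0.4703, 0.0011, 0.1523]
tool_rot: [-2.883, -1.247, 0.0]
wrist_force: [-0.4, -0.2, 0.6]
grip_width: 1.001
finger_force: 0.0
```

Call:
jog_arm:
  series:
    - [[0,0,0,-0.12],[0,0,0,-0.12],[0,0,0,-0.12],[0,0,0,-0.12],[0,0,0,-0.12]]

```text
time_s: 10.2
eef_pos: [0.4703, 0.001, 0.1522]
tool_rot: [-2.386, -2.044, 0.0]
wrist_force: [0.4, 0.1, 0.1]
grip_width: 1.0
finger_force: 0.0
```

Call:
jog_arm:
  series:
    - [[0,0,0,-0.11],[0,0,0,-0.04],[0,0,0,0]]

```text
time_s: 10.45
eef_pos: [0.4703, 0.0008, 0.1522]
tool_rot: [-2.231, -2.212, 0.0]
wrist_force: [-0.7, 0.5, -0.3]
grip_width: 0.999
finger_force: 0.0
```

Run:
```python
from look import *
from h import proj,ray
s,t=shots("2");st=get_state();print(st["eef_pos"],st["tool_rot"],st["grip_width"])
print(proj("scene",[[.471,.0012,.04]]),proj("top",[[.471,.0012,.04]]))
mont(crop(s["pixels"],215,165,110,140,4),crop(t["pixels"],245,180,75,110,4),"pics/g2.png")
```

```text
[0.47032802 0.00092595 0.15223896] [-2.23490756e+00 -2.20766053e+00  2.68466401e-04] 1.0009014272160695
[[271.19910995 261.21241858]] [[293.36315595 237.38894044]]
(560, 740, 3)
```

View pics/g2.png

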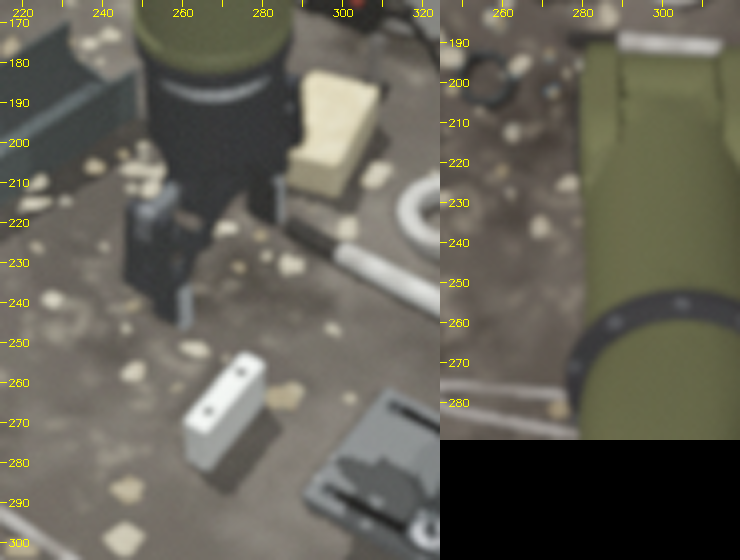

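The blank stands upright at scene (270.5,262). That is within 1 px of the projection of (0.471,0.001,0.04), so the scene calibration is good here. Next I'll measure the jaw/stop edges by rectifying at z=54 mm.

Run:
```python
from h import *
for n,uv in(("scene",(270.5,262.2)),): print(ray(n,uv,.04).round(4))
for uv in((344.5,276.5),(332.6,289.8),(354.3,280.6),(343.4,295.4)): print(uv,ray("scene",uv,.054).round(4))
for uv in((348.7,224),(348.7,238),(354,224),(354,238)): print(uv,ray("top",uv,.054).round(4))
ys=np.arange(-.24,-.13,.001)
for n in C:
  f=cv2.cvtColor(C[n]["pixels"],cv2.COLOR_BGR2GRAY).astype(np.float32)
  for a in(88.5,89.5,90.5):
    P=np.zeros((len(ys),31))
    for j,v in enumerate(np.linspace(-.015,.015,31)):
      L=np.c_[ys+.198,np.full(len(ys),v),np.full(len(ys),.054)]
      q=proj(n,pose([.4975,-.198,0,np.deg2rad(a)],L)).astype(np.float32)
      P[:,j]=cv2.remap(f,q[:,:1].copy(),q[:,1:].copy(),cv2.INTER_CUBIC)[:,0]
    p=P.mean(1);print(n,a,"maxgrad",np.abs(np.diff(p)).max().round(1))
    if a==89.5: print([(round(y*1000),int(v)) for y,v in zip(ys,p)][25:90])
```

```text
[0.4675 0.001  0.04  ]
(344.5, 276.5) [ 0.5165 -0.1755  0.054 ]
(332.6, 289.8) [ 0.4682 -0.1701  0.054 ]
(354.3, 280.6) [ 0.5183 -0.2002  0.054 ]
(343.4, 295.4) [ 0.4678 -0.1982  0.054 ]
(348.7, 224) [ 0.5171 -0.1741  0.054 ]
(348.7, 238) [ 0.4722 -0.174   0.054 ]
(354, 224) [ 0.5176 -0.191   0.054 ]
(354, 238) [ 0.4726 -0.1909  0.054 ]
scene 88.5 maxgrad 20.0
scene 89.5 maxgrad 19.9
[(-215, 106), (-214, 107), (-213, 109), (-212, 110), (-211, 110), (-210, 110), (-209, 110), (-208, 112), (-207, 120), (-206, 135), (-205, 155), (-204, 174), (-203, 189), (-202, 196), (-201, 195), (-200, 186), (-199, 171), (-198, 153), (-197, 138), (-196, 127), (-195, 122), (-194, 120), (-193, 120), (-192, 119), (-191, 117), (-190, 113), (-189, 107), (-188, 101), (-187, 95), (-186, 90), (-185, 88), (-184, 90), (-183, 95), (-182, 102), (-181, 109), (-180, 115), (-179, 120), (-178, 126), (-177, 134), (-176, 146), (-175, 161), (-174, 176), (-173, 190), (-172, 197), (-171, 196), (-170, 188), (-169, 173), (-168, 154), (-167, 136), (-166, 122), (-165, 114), (-164, 111), (-163, 111), (-162, 112), (-161, 113), (-
[... 334 characters left out ...]
204, 121), (-203, 132), (-202, 141), (-201, 150), (-200, 158), (-199, 163), (-198, 165), (-197, 164), (-196, 162), (-195, 156), (-194, 149), (-193, 143), (-192, 137), (-191, 129), (-190, 121), (-189, 116), (-188, 109), (-187, 100), (-186, 94), (-185, 89), (-184, 82), (-183, 79), (-182, 77), (-181, 74), (-180, 72), (-179, 72), (-178, 77), (-177, 82), (-176, 90), (-175, 102), (-174, 117), (-173, 130), (-172, 142), (-171, 154), (-170, 159), (-169, 160), (-168, 158), (-167, 152), (-166, 143), (-165, 131), (-164, 121), (-163, 112), (-162, 104), (-161, 100), (-160, 99), (-159, 98), (-158, 97), (-157, 98), (-156, 98), (-155, 98), (-154, 99), (-153, 99), (-152, 98), (-151, 98)]
top 90.5 maxgrad 14.6
```

```bash
cat > strips.py <<'E'
from h import *
def strips(n,img,x0=.495,w=.03):
    f=cv2.cvtColor(img,cv2.COLOR_BGR2GRAY).astype(np.float32)
    xs=np.arange(x0-.04,x0+.04,.001);ys=np.arange(-.225,-.145,.0005)
    X,Y=np.meshgrid(xs,ys);q=proj(n,np.c_[X.ravel(),Y.ravel(),np.full(X.size,.054)]).astype(np.float32).reshape(*X.shape,2)
    r=cv2.remap(f,q[...,0].copy(),q[...,1].copy(),cv2.INTER_CUBIC)
    for nm,lo,hi in(("jaw",-.208,-.190),("stop",-.181,-.162)):
        k=(ys>lo)&(ys<hi);W=np.clip(r[k]-135,0,None)
        c=(W*ys[k,None]).sum(0)/np.maximum(W.sum(0),1e-6);s=W.sum(0)
        on=s>s.max()*.5;xx=xs[on];g=np.abs(xs-xx.mean())<.018
        p=np.polyfit(xs[g],c[g],1)
        print(n,nm,"x range",xx.min().round(4),xx.max().round(4),"mid",xx.mean().round(4),"y at mid",np.polyval(p,xx.mean()).round(4),"slope deg",np.rad2deg(np.arctan(p[0])).round(2))
if __name__=="__main__":
    for n in C: strips(n,C[n]["pixels"])
    # bed long edges at z=.012
    for n in C:
        f=cv2.cvtColor(C[n]["pixels"],cv2.COLOR_BGR2GRAY).astype(np.float32)
        xs=np.arange(.42,.58,.001)
        for y in(-.345,-.33,-.3,-.27,-.24,-.15,-.12,-.1,-.08):
            P=0
            for d in np.linspace(-.006,.006,7):
                q=proj(n,np.c_[xs,np.full(len(xs),y+d),np.full(len(xs),.012)]).astype(np.float32)
                P=P+cv2.remap(f,q[:,:1].copy(),q[:,1:].copy(),cv2.INTER_CUBIC)[:,0]
            g=np.diff(P/7);o=[]
            for lo,hi in((.43,.46),(.535,.565)):
                k=(xs[1:]>lo)&(xs[1:]<hi);i=np.argmax(np.abs(g*k));o.append((round(xs[i]+.0005,4),g[i].round(1)))
            print(n,y,o)
E
python3 strips.py
```

```text
scene jaw x range 0.468 0.516 mid 0.492 y at mid -0.2015 slope deg -0.41
scene stop x range 0.469 0.516 mid 0.4925 y at mid -0.1717 slope deg -0.53
top jaw x range 0.473 0.512 mid 0.4925 y at mid -0.1974 slope deg -0.38
top stop x range 0.496 0.519 mid 0.5075 y at mid -0.1552 slope deg 64.84
scene -0.345 [(np.float64(0.4425), np.float32(8.1)), (np.float64(0.5345), np.float32(10.4))]
scene -0.33 [(np.float64(0.4445), np.float32(9.0)), (np.float64(0.5395), np.float32(-4.9))]
scene -0.3 [(np.float64(0.4495), np.float32(9.2)), (np.float64(0.5385), np.float32(-3.8))]
scene -0.27 [(np.float64(0.4405), np.float32(11.0)), (np.float64(0.5545), np.float32(-3.1))]
scene -0.24 [(np.float64(0.4405), np.float32(10.8)), (np.float64(0.5455), np.float32(-4.3))]
scene -0.15 [(np.float64(0.4515), np.float32(19.8)), (np.float64(0.5495), np.float32(-2.4))]
scene -0.12 [(np.float64(0.4525), np.float32(-17.2)), (np.float64(0.5345), np.float32(16.2))]
scene -0.1 [(np.float64(0.4525), np.float32(-17.2)), (np.float64(0.5355), np.float32(16.6))]
scene -0.08 [(np.float64(0.4445), np.float32(10.0)), (np.float64(0.5365), np.float32(6.2))]
top -0.345 [(np.float64(0.4585), np.float32(10.7)), (np.float64(0.5445), np.float32(-4.8))]
top -0.33 [(np.float64(0.4585), np.float32(8.4)), (np.float64(0.5415), np.float32(-5.4))]
top -0.3 [(np.float64(0.4545), np.float32(12.0)), (np.float64(0.5445), np.float32(-4.1))]
top -0.27 [(np.float64(0.4575), np.float32(-3.8)), (np.float64(0.5435), np.float32(-4.1))]
top -0.24 [(np.float64(0.4465), np.float32(4.9)), (np.float64(0.5425), np.float32(-2.4))]
top -0.15 [(np.float64(0.4505), np.float32(11.9)), (np.float64(0.5495), np.float32(-7.2))]
top -0.12 [(np.float64(0.4565), np.float32(-11.4)), (np.float64(0.5385), np.float32(10.3))]
top -0.1 [(np.float64(0.4565), np.float32(-11.3)), (np.float64(0.5405), np.float32(9.3))]
top -0.08 [(np.float64(0.4565), np.float32(-6.1)), (np.float64(0.5405), np.float32(5.7))]
```

Call:
jog_arm:
  series:
    - [[0,0,25,0],[0,0,25,0],[0,0,25,0],[0,0,20,0],[0,0,15,0]]

```text
time_s: 10.97
eef_pos: [0.4698, 0.0011, 0.0407]
tool_rot: [-2.234, -2.208, 0.002]
wrist_force: [1.1, -0.1, 0.6]
grip_width: 0.998
finger_force: 0.0
```

Run:
```python
from h import *
for z in(.13,.14,.15,.16):
  print(z,proj("scene",[[.470-.0425,.001,z],[.470+.0425,.001,z]]).round(1).tolist())
f=np.load("scene2.npz",allow_pickle=True)["pixels"]
# edges of blank for x: white mask
h=cv2.cvtColor(f,cv2.COLOR_BGR2HSV);m=((h[...,2]>190)&(h[...,1]<40)).astype(np.uint8);m[:245]=0;m[285:]=0;m[:,:255]=0;m[:,290:]=0
c,_=cv2.findContours(m,0,2);c=max(c,key=cv2.contourArea);print(cv2.minAreaRect(c), [ray("scene",p,.04).round(4).tolist() for p in cv2.boxPoints(cv2.minAreaRect(c))])
```

```text
0.13 [[260.0, 249.3], [280.2, 225.9]]
0.14 [[259.8, 246.4], [280.2, 223.1]]
0.15 [[259.7, 243.6], [280.2, 220.2]]
0.16 [[259.5, 240.7], [280.2, 217.2]]
((270.6176452636719, 263.0294494628906), (6.616379737854004, 23.320026397705078), 40.601295471191406) [[0.4353, 0.0085, 0.04], [0.5013, 0.0078, 0.04], [0.4964, -0.0102, 0.04], [0.4311, -0.0089, 0.04]]
```

Tip position agrees with the text: about TCP −3 mm when open. Descending to grip the blank by its ends.

Call:
jog_arm:
  series:
    - [[0,-3,0,0],[0,0,10,0],[0,0,10,0],[0,0,0,0],[0,0,0,0]]

```text
time_s: 11.38
eef_pos: [0.4673, 0.0011, 0.0228]
tool_rot: [-2.233, -2.209, 0.001]
wrist_force: [0.1, 0.1, 0.2]
grip_width: 0.998
finger_force: 0.0
```

Call:
jog_arm:
  series:
    - [[0,0,0,0],[0,0,0,0],[0,0,0,0],[0,0,0,0],[0,0,0,0]]
  fingers: -1
  newtons: 40

```text
time_s: 11.8
eef_pos: [0.4681, 0.0011, 0.0234]
tool_rot: [2.232, 2.209, 0.002]
wrist_force: [-0.7, 0.9, 6.0]
grip_width: 0.74
finger_force: 43.1
```

Call:
jog_arm:
  series:
    - [[0,0,0,0],[0,0,0,0],[0,0,0,0]]

```text
time_s: 12.05
eef_pos: [0.4681, 0.0011, 0.0234]
tool_rot: [2.232, 2.209, 0.002]
wrist_force: [0.5, -0.5, 5.7]
grip_width: 0.737
finger_force: 43.1
```

Call:
jog_arm:
  series:
    - [[0,0,-25,0],[0,0,-35,0],[0,0,-35,0],[-31,4,0,0],[-31,4,0,0]]

```text
time_s: 12.47
eef_pos: [0.4765, -0.0598, 0.1202]
tool_rot: [2.224, 2.213, 0.007]
wrist_force: [-0.1, -0.7, -0.8]
grip_width: 0.739
finger_force: 45.4
```

Call:
jog_arm:
  series:
    - [[-31,5,0,0],[-31,5,0,0],[-31,5,0,0],[-32,5,0,-0.004],[0,0,0,0]]

```text
time_s: 12.88
eef_pos: [0.4936, -0.194, 0.1182]
tool_rot: [2.233, 2.202, -0.003]
wrist_force: [-0.4, -1.1, -0.8]
grip_width: 0.74
finger_force: 45.3
```

Call:
jog_arm:
  series:
    - [[0,0,20,0],[0,0,15,0],[0,0,0,0],[0,0,0,0]]

```text
time_s: 13.22
eef_pos: [0.493, -0.1858, 0.0823]
tool_rot: [-2.227, -2.214, 0.001]
wrist_force: [0.1, -0.6, -0.9]
grip_width: 0.743
finger_force: 45.3
```

Run:
```python
from look import *
from h import proj
s,t=shots("3");st=get_state();print(st["eef_pos"],st["tool_rot"],st["grip_width"])
mont(crop(s["pixels"],290,215,100,120,5),crop(t["pixels"],310,200,60,60,5),"pics/g3.png")
```

```text
[ 0.49399262 -0.18608676  0.083226  ] [2.22727203e+00 2.21432741e+00 6.10588254e-04] 0.7384895153060942
(600, 800, 3)
```

View pics/g3.png

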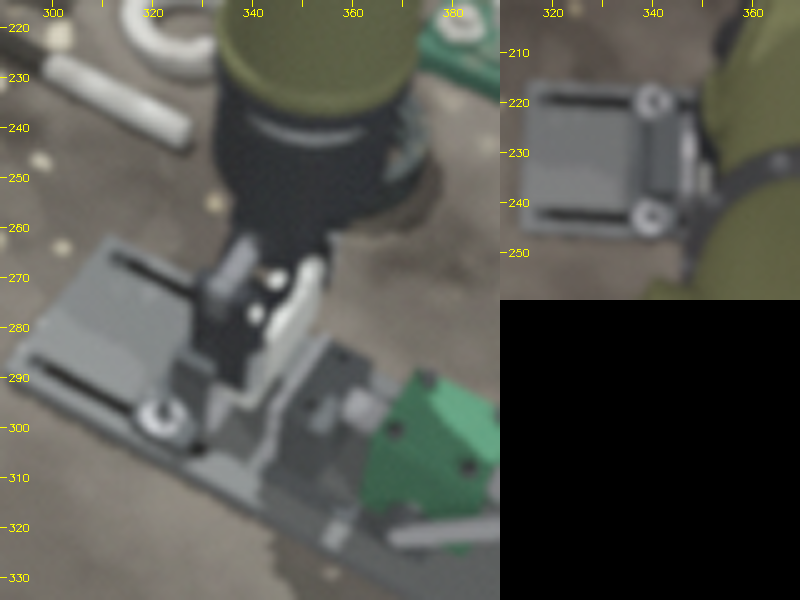

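Run:
```python
from h import *
y0=-.1861
print("bottom near corner jaw side",proj("scene",[[.462,y0-.008,.0598],[.526,y0-.008,.0598]]).round(1).tolist())
print("top corners",proj("scene",[[.462,y0-.008,.0998],[.526,y0-.008,.0998],[.462,y0+.008,.0998]]).round(1).tolist())
print("jaw top edge", proj("scene",[[.469,-.1975,.054],[.519,-.1975,.054]]).round(1).tolist())
```

```text
bottom near corner jaw side [[340.8, 294.9], [353.7, 275.7]]
top corners [[342.3, 284.5], [355.5, 265.1], [335.9, 281.4]]
jaw top edge [[343.4, 294.9], [353.4, 279.9]]
```

The blank hangs between stop and jaw. Its lower near corner at scene (341.5,295.5) matches the predicted (340.8,294.9), so the position is good. Lowering gently.

Call:
jog_arm:
  series:
    - [[0,0,5,0],[0,0,5,0],[0,0,5,0],[0,0,0,0]]

```text
time_s: 13.65
eef_pos: [0.4931, -0.1859, 0.0664]
tool_rot: [-2.227, -2.214, 0.001]
wrist_force: [-0.2, -0.4, -1.6]
grip_width: 0.738
finger_force: 45.3
```

Call:
jog_arm:
  series:
    - [[0,0,5,0],[0,0,5,0],[0,0,5,0],[0,0,0,0]]

```text
time_s: 13.98
eef_pos: [0.493, -0.1859, 0.0512]
tool_rot: [-2.227, -2.214, 0.001]
wrist_force: [0.1, 0.3, -1.1]
grip_width: 0.738
finger_force: 45.3
```

Call:
jog_arm:
  series:
    - [[0,0,5,0],[0,0,5,0],[0,0,3,0],[0,0,0,0]]

```text
time_s: 14.32
eef_pos: [0.4932, -0.186, 0.0385]
tool_rot: [-2.227, -2.214, 0.001]
wrist_force: [-0.1, -0.7, -1.0]
grip_width: 0.736
finger_force: 45.3
```

Call:
jog_arm:
  series:
    - [[0,0,1.5,0],[0,0,0,0]]

```text
time_s: 14.48
eef_pos: [0.4936, -0.1862, 0.0376]
tool_rot: [-2.228, -2.215, 0.0]
wrist_force: [-0.1, 0.4, -0.5]
grip_width: 0.742
finger_force: 45.3
```

Call:
jog_arm:
  series:
    - [[0,0,1,0],[0,0,0,0]]

```text
time_s: 14.65
eef_pos: [0.4936, -0.1862, 0.0368]
tool_rot: [2.228, 2.215, 0.0]
wrist_force: [0.0, -0.1, -0.8]
grip_width: 0.742
finger_force: 45.3
```

Call:
jog_arm:
  series:
    - [[0,0,1,0],[0,0,0,0]]

```text
time_s: 14.82
eef_pos: [0.4936, -0.1862, 0.0358]
tool_rot: [2.228, 2.215, 0.0]
wrist_force: [0.7, -0.6, -0.6]
grip_width: 0.737
finger_force: 45.3
```

Call:
jog_arm:
  series:
    - [[0,0,1,0],[0,0,0,0]]

```text
time_s: 14.98
eef_pos: [0.4937, -0.1862, 0.0355]
tool_rot: [2.228, 2.214, 0.0]
wrist_force: [-2.0, 0.4, 7.5]
grip_width: 0.74
finger_force: 46.1
```

Contact with the bed. Releasing and rising, then measuring the ball.

Call:
jog_arm:
  series:
    - [[0,0,0,0],[0,0,0,0],[0,0,0,0],[0,0,0,0]]
  fingers: 1

```text
time_s: 15.32
eef_pos: [0.4936, -0.1861, 0.0347]
tool_rot: [-2.228, -2.215, 0.0]
wrist_force: [0.0, 1.6, -0.1]
grip_width: 0.999
finger_force: 0.0
```

Call:
jog_arm:
  series:
    - [[0,0,-15,0],[0,0,-30,0],[0,0,-35,0],[0,0,-35,0],[0,0,-35,0]]

```text
time_s: 15.73
eef_pos: [0.4931, -0.186, 0.1862]
tool_rot: [-2.228, -2.214, 0.001]
wrist_force: [-0.7, -1.1, -0.0]
grip_width: 1.0
finger_force: 0.0
```

Run:
```python
from h import *
def dark(n,x,y,w,h):
    g=cv2.cvtColor(C[n]["pixels"],cv2.COLOR_BGR2GRAY)[y:y+h,x:x+w]
    m=(g<55).astype(np.uint8);nc,l,st,ce=cv2.connectedComponentsWithStats(m)
    i=1+np.argmax(st[1:,4]);return ce[i]+[x,y],st[i]
a,sa=dark("scene",398,306,22,22);b,sb=dark("top",400,234,18,18);print(a,sa,b,sb)
r=tri(a,b);print("tri",r.x.round(4),np.abs(r.fun).max().round(2))
# scene & plane x=.4555
for n,uv in(("scene",a),("top",b)):
    p,q=ray(n,uv,0),ray(n,uv,.1);
    for X in(.4535,.4555,.4575):
        k=(X-p[0])/(q[0]-p[0]);print(n,X,(p+k*(q-p)).round(4))
# on circle: pivot
piv=np.array([.4555,-.198-.075,.028])
f=lambda v:np.concatenate([proj(n,[piv+[0,-.115*np.cos(v[0]),.115*np.sin(v[0])]])[0]-uv for n,uv in(("scene",a),("top",b))])
s=least_squares(f,[.2]);print("angle",s.x,s.fun.round(2),piv+[0,-.115*np.cos(s.x[0]),.115*np.sin(s.x[0])])
```

```text
[408.44303797 318.37974684] [ 6  8 10 10 79] [409.4137931  242.72413793] [ 7  6  6  6 29]
tri [ 0.4555 -0.3515  0.1064] 0.19
scene 0.4535 [ 0.4535 -0.3515  0.109 ]
scene 0.4555 [ 0.4555 -0.3512  0.1061]
scene 0.4575 [ 0.4575 -0.3509  0.1031]
top 0.4535 [ 0.4535 -0.3465  0.1262]
top 0.4555 [ 0.4555 -0.351   0.1101]
top 0.4575 [ 0.4575 -0.3555  0.094 ]
angle [0.80841249] [ 1.   -1.06  0.56 -0.03] [ 0.4555     -0.35242445  0.11116704]
```

Blank released in place. The ball triangulates to (0.4555, −0.3515, 0.107), which fits the 115 mm circle at 0.8 rad elevation. Gripping the ball from above.

Call:
jog_arm:
  series:
    - [[-33,-7.5,0,0],[-33,-7.5,0,0],[-33,-7.5,0,0],[-33,-7.5,0,0],[-33,-7,0,0]]
  fingers: 0.4

```text
time_s: 16.15
eef_pos: [0.4549, -0.3523, 0.1849]
tool_rot: [2.228, 2.215, -0.0]
wrist_force: [0.8, 0.2, 0.4]
grip_width: 0.7
finger_force: 0.0
```

Run:
```python
from look import *
s,t=shots("4");st=get_state();print(st["eef_pos"],st["tool_rot"],st["grip_width"])
mont(crop(s["pixels"],320,230,110,110,5),crop(t["pixels"],325,205,45,50,5),"pics/g4.png")
```

```text
[ 0.45244395 -0.35761074  0.18472391] [ 2.23607166  2.20397111 -0.00605792] 0.6978388568700349
(550, 775, 3)
```

View pics/g4.png

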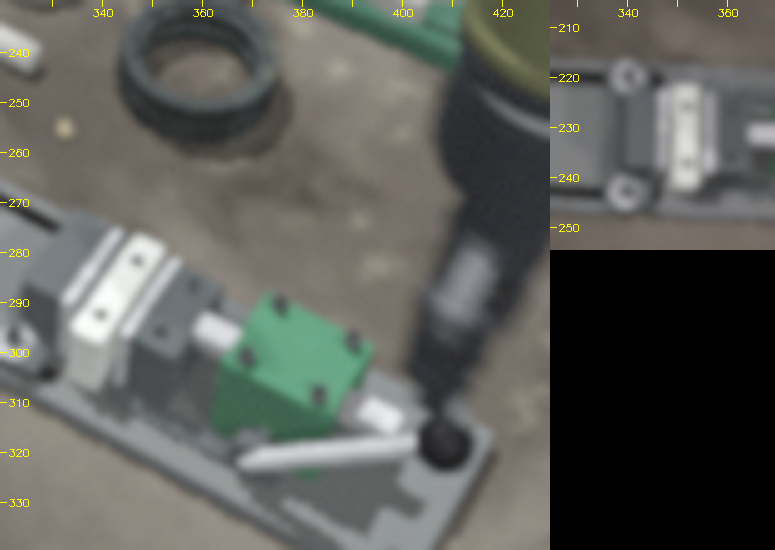

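Blank stands upright between stop and jaw at top (352,231), scene (343,288). I'll check the centring numerically while lowering onto the ball.

Run:
```python
from h import *
for n in("scene","top"):
    f=cv2.cvtColor(np.load(n+"4.npz",allow_pickle=True)["pixels"],cv2.COLOR_BGR2GRAY).astype(np.float32)
    xs=np.arange(.44,.55,.0005)
    off=0 if n=="scene" else .002
    for nm,y,z in(("jaw",-.2015,.054),("blank",-.186,.052),("stop",-.1715,.054)):
        P=0
        for d in(-.002,0,.002):
            yy=y+off+d-.0079*(xs-.4935)
            q=proj(n,np.c_[xs,yy,np.full(len(xs),z)]).astype(np.float32)
            P=P+cv2.remap(f,q[:,:1].copy(),q[:,1:].copy(),cv2.INTER_CUBIC)[:,0]/3
        th=(np.median(P[(xs>.48)&(xs<.505)])+120)/2
        on=xs[P>th];on=on[np.abs(on-.4935)<.045];print(n,nm,on.min().round(4),on.max().round(4),"mid",((on.min()+on.max())/2).round(4),"th",th.round())
```

```text
scene jaw 0.4485 0.518 mid 0.4832 th 154.0
scene blank 0.455 0.522 mid 0.4885 th 178.0
scene stop 0.467 0.517 mid 0.492 th 158.0
top jaw 0.47 0.5185 mid 0.4943 th 132.0
top blank 0.4605 0.5255 mid 0.493 th 166.0
top stop 0.473 0.5215 mid 0.4973 th 137.0
```

Call:
jog_arm:
  series:
    - [[0,0,25,0],[0,0,25,0],[0,0,20,0],[0,0,14,0],[0,0,0,0]]

```text
time_s: 16.67
eef_pos: [0.4542, -0.3492, 0.0977]
tool_rot: [-2.224, -2.211, 0.001]
wrist_force: [-1.3, 0.1, 0.3]
grip_width: 0.698
finger_force: 0.0
```

Everything indicates the blank sits ~2 mm off centre towards the robot. I'll go back and recentre it by closing the fingers on its ends at the corrected x.

Call:
jog_arm:
  series:
    - [[0,0,-20,0],[0,0,-30,0],[0,0,-34,0],[0,0,0,0]]
  fingers: 1

```text
time_s: 17.0
eef_pos: [0.4582, -0.3529, 0.1919]
tool_rot: [2.221, 2.207, 0.003]
wrist_force: [1.4, -0.9, 0.9]
grip_width: 1.001
finger_force: 0.0
```

Call:
jog_arm:
  series:
    - [[33,8,0,0],[33,8,0,0],[33,8,0,0],[33,8,0,0],[33,7,0,0]]

```text
time_s: 17.42
eef_pos: [0.4961, -0.1845, 0.1858]
tool_rot: [2.227, 2.214, 0.001]
wrist_force: [-0.2, 0.9, -0.4]
grip_width: 1.002
finger_force: 0.0
```

Call:
jog_arm:
  series:
    - [[0,0,0,0],[0,0,0,0]]

```text
time_s: 17.58
eef_pos: [0.4966, -0.1835, 0.1857]
tool_rot: [2.222, 2.22, 0.002]
wrist_force: [-0.3, -1.8, -0.4]
grip_width: 0.998
finger_force: 0.0
```

Call:
jog_arm:
  series:
    - [[0,0,35,0],[0,0,35,0],[0,0,35,0],[0,0,20,0],[0,0,0,0]]

```text
time_s: 18.0
eef_pos: [0.4931, -0.1867, 0.0565]
tool_rot: [-2.226, -2.209, 0.005]
wrist_force: [-0.5, 0.7, -0.1]
grip_width: 1.001
finger_force: 0.0
```

Call:
jog_arm:
  series:
    - [[0,0,12,0],[0,0,11,0],[0,0,0,0],[0,0,0,0]]

```text
time_s: 18.33
eef_pos: [0.4958, -0.1872, 0.0379]
tool_rot: [2.229, 2.213, -0.0]
wrist_force: [-0.6, 1.1, 1.0]
grip_width: 0.998
finger_force: 0.0
```

Call:
jog_arm:
  series:
    - [[0,0,0,0],[0,0,0,0],[0,0,0,0],[0,0,0,0],[0,0,0,0]]
  fingers: -1
  newtons: 20

```text
time_s: 18.75
eef_pos: [0.4962, -0.1867, 0.0382]
tool_rot: [2.227, 2.213, 0.001]
wrist_force: [-1.4, -0.3, 7.6]
grip_width: 0.744
finger_force: 21.4
```

Call:
jog_arm:
  series:
    - [[0,0,0,0],[0,0,0,0],[0,0,0,0],[0,0,0,0]]
  fingers: 1

```text
time_s: 19.08
eef_pos: [0.4956, -0.1861, 0.0368]
tool_rot: [-2.228, -2.215, 0.0]
wrist_force: [1.3, 0.4, 0.1]
grip_width: 1.004
finger_force: 0.0
```

Call:
jog_arm:
  series:
    - [[0,0,-13,0],[0,0,-30,0],[0,0,-35,0],[0,0,-35,0],[0,0,-35,0]]

```text
time_s: 19.5
eef_pos: [0.4951, -0.186, 0.1862]
tool_rot: [-2.228, -2.214, 0.001]
wrist_force: [1.1, 0.1, -0.9]
grip_width: 1.0
finger_force: 0.0
```

Call:
jog_arm:
  series:
    - [[-33,-8,0,0],[-33,-8,0,0],[-33,-8,0,0],[-33,-8,0,0],[-33,-8,0,0]]
  fingers: 0.4

```text
time_s: 19.92
eef_pos: [0.454, -0.3522, 0.1849]
tool_rot: [-2.228, -2.215, -0.0]
wrist_force: [0.5, -0.4, 0.5]
grip_width: 0.697
finger_force: 0.0
```

Call:
jog_arm:
  series:
    - [[0,0,25,0],[0,0,25,0],[0,0,20,0],[0,0,14,0],[0,0,0,0]]

```text
time_s: 20.33
eef_pos: [0.453, -0.3497, 0.0977]
tool_rot: [-2.224, -2.211, 0.001]
wrist_force: [-0.5, 1.5, -0.3]
grip_width: 0.698
finger_force: 0.0
```

Run:
```python
from h import *
from look import shots,get_state
shots("5")
for n in("scene","top"):
    f=cv2.cvtColor(np.load(n+"5.npz",allow_pickle=True)["pixels"],cv2.COLOR_BGR2GRAY).astype(np.float32)
    xs=np.arange(.44,.55,.0005);off=0 if n=="scene" else .002
    for nm,y,z in(("jaw",-.2015,.054),("blank",-.186,.052),("stop",-.1715,.054)):
        P=0
        for d in(-.002,0,.002):
            q=proj(n,np.c_[xs,y+off+d-.0079*(xs-.4935),np.full(len(xs),z)]).astype(np.float32)
            P=P+cv2.remap(f,q[:,:1].copy(),q[:,1:].copy(),cv2.INTER_CUBIC)[:,0]/3
        th=(np.median(P[(xs>.48)&(xs<.505)])+120)/2
        on=xs[P>th];on=on[np.abs(on-.4935)<.045];print(n,nm,on.min().round(4),on.max().round(4))
s=get_state();print(s["eef_pos"],s["tool_rot"],s["wrist_force"])
```

```text
scene jaw 0.4485 0.5165
scene blank 0.458 0.524
scene stop 0.467 0.518
top jaw 0.4705 0.517
top blank 0.4625 0.5285
top stop 0.473 0.5225
[ 0.45443    -0.35080083  0.10065227] [-2.22734927e+00 -2.21399092e+00  3.95888466e-04] [0.25883526 0.30461601 1.43534573]
```

Centred now: blank 0.4955, jaw/stop mid ≈0.4955. Gripping the ball.

Call:
jog_arm:
  series:
    - [[0,0,0,0],[0,0,0,0],[0,0,0,0],[0,0,0,0],[0,0,0,0]]
  fingers: -1
  newtons: 50

```text
time_s: 20.85
eef_pos: [0.4551, -0.3513, 0.102]
tool_rot: [2.227, 2.213, 0.0]
wrist_force: [-1.0, 0.1, 7.1]
grip_width: 0.261
finger_force: 48.6
```

Call:
jog_arm:
  series:
    - [[4.2,0,-3.9,0],[4.4,0,-3.7,0],[4.6,0,-3.4,0],[4.8,0,-3.2,0],[0,0,0,0]]

```text
time_s: 21.27
eef_pos: [0.4554, -0.3321, 0.1161]
tool_rot: [2.226, 2.215, 0.001]
wrist_force: [0.3, -1.0, 3.5]
grip_width: 0.258
finger_force: 49.5
```

Call:
jog_arm:
  series:
    - [[5,0,-2.9,0],[5.1,0,-2.7,0],[0,0,0,0]]

```text
time_s: 21.52
eef_pos: [0.4555, -0.3207, 0.1208]
tool_rot: [-2.227, -2.215, -0.003]
wrist_force: [4.5, 1.6, -0.5]
grip_width: 0.261
finger_force: 50.1
```

Call:
jog_arm:
  series:
    - [[3.1,0,-1.5,0],[3.2,0,-1.3,0],[0,0,0,0]]

```text
time_s: 21.77
eef_pos: [0.4556, -0.3146, 0.1231]
tool_rot: [-2.226, -2.215, -0.003]
wrist_force: [5.7, 2.7, -2.9]
grip_width: 0.253
finger_force: 53.8
```

Call:
jog_arm:
  series:
    - [[3.2,0,-1.2,0],[0,0,0,0]]

```text
time_s: 21.93
eef_pos: [0.4556, -0.3108, 0.1241]
tool_rot: [-2.225, -2.215, -0.003]
wrist_force: [6.4, 3.0, -4.1]
grip_width: 0.214
finger_force: 46.0
```

Call:
jog_arm:
  series:
    - [[3.2,0,-1.1,0],[0,0,0,0]]

```text
time_s: 22.1
eef_pos: [0.4546, -0.3078, 0.1252]
tool_rot: [-2.223, -2.215, -0.001]
wrist_force: [1.1, 2.9, -1.1]
grip_width: 0.0
finger_force: 1.7
```

The ball slipped out of the fingers. Looking at where it ended up.

Run:
```python
from look import *
s,t=shots("6");st=get_state();print(st["eef_pos"],st["wrist_force"])
mont(crop(s["pixels"],320,230,105,110,5),crop(t["pixels"],335,205,45,50,5),"pics/g6.png")
```

```text
[ 0.45414484 -0.308729    0.12517612] [ 0.99755584  2.54707396 -2.4790755 ]
(550, 750, 3)
```

View pics/g6.png

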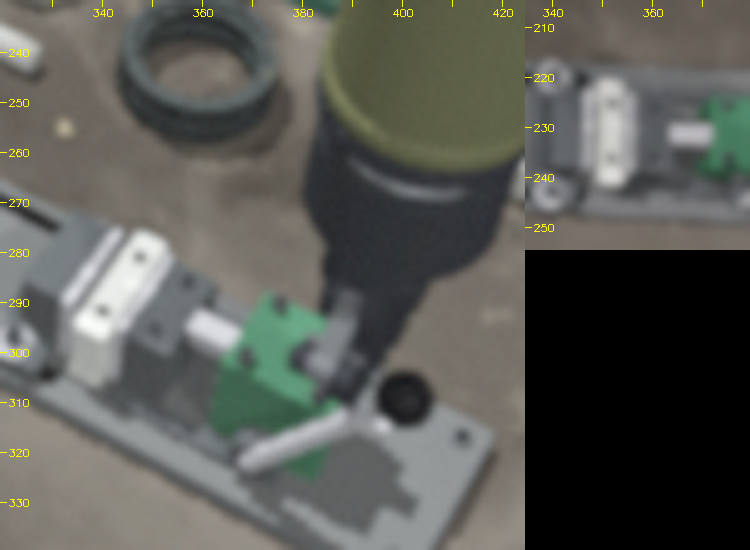

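Ball is now at scene (400.5,309): the lever has moved part way and the fingers are in front of it. I'll push it from behind with shut fingers instead.

Run:
```python
from h import *
f=cv2.cvtColor(np.load("scene6.npz",allow_pickle=True)["pixels"],cv2.COLOR_BGR2GRAY)[300:320,392:410]
m=(f<55).astype(np.uint8);nc,l,st,ce=cv2.connectedComponentsWithStats(m);i=1+np.argmax(st[1:,4]);a=ce[i]+[392,300];print(a,st[i])
for x in(.4555,.4575):
  B=lambda e:np.array([x,-.272-.115*np.cos(e),.028+.115*np.sin(e)])
  for uv in((408.44,318.38),a):
    s=least_squares(lambda v:proj("scene",[B(v[0])])[0]-uv,[1.]);print(x,s.x.round(3),s.fun.round(2),B(s.x[0]).round(4))
```

```text
[400.47435897 309.1025641 ] [ 4  5 10 10 78]
0.4555 [0.795] [ 0.97 -0.74] [ 0.4555 -0.3526  0.1101]
0.4555 [1.031] [ 0.64 -0.67] [ 0.4555 -0.3312  0.1266]
0.4575 [0.788] [ 1.56 -1.17] [ 0.4575 -0.3531  0.1095]
0.4575 [1.027] [ 1.17 -1.22] [ 0.4575 -0.3315  0.1264]
```

Call:
jog_arm:
  series:
    - [[0,0,-25,0],[0,0,-30,0],[0,0,-5,0],[-35,0,0,0],[-35,0,0,0]]

```text
time_s: 22.62
eef_pos: [0.4548, -0.38, 0.187]
tool_rot: [2.223, 2.218, 0.0]
wrist_force: [0.4, -1.1, 0.7]
grip_width: 0.003
finger_force: 0.0
```

Call:
jog_arm:
  series:
    - [[0,0,30,0],[0,0,33,0],[0,0,0,0],[10,0,0,0],[8,0,0,0]]
  newtons: 50

```text
time_s: 23.03
eef_pos: [0.4545, -0.3618, 0.1237]
tool_rot: [2.229, 2.214, -0.0]
wrist_force: [0.2, 0.3, 0.7]
grip_width: -0.001
finger_force: 0.0
```

Call:
jog_arm:
  series:
    - [[4,0,0,0],[4,0,0,0],[4,0,0,0],[0,0,0,0]]

```text
time_s: 23.37
eef_pos: [0.4557, -0.3514, 0.125]
tool_rot: [2.224, 2.211, -0.001]
wrist_force: [-0.3, -3.2, 2.5]
grip_width: -0.0
finger_force: 1.9
```

Contact and the lever is moving at ~3 N. Continuing.

Call:
jog_arm:
  series:
    - [[4,0,0,0],[4,0,0,0],[0,0,0,0]]

```text
time_s: 23.62
eef_pos: [0.4554, -0.3428, 0.1241]
tool_rot: [2.226, 2.212, -0.0]
wrist_force: [1.1, -3.5, 3.1]
grip_width: 0.002
finger_force: 1.9
```

Call:
jog_arm:
  series:
    - [[4,0,0,0],[0,0,0,0]]

```text
time_s: 23.78
eef_pos: [0.4552, -0.3384, 0.1235]
tool_rot: [2.227, 2.214, 0.0]
wrist_force: [0.3, -3.0, 3.2]
grip_width: -0.005
finger_force: 1.9
```

Call:
jog_arm:
  series:
    - [[4,0,0,0],[0,0,0,0]]

```text
time_s: 23.95
eef_pos: [0.455, -0.3341, 0.1231]
tool_rot: [2.227, 2.215, 0.0]
wrist_force: [0.6, -3.2, 2.4]
grip_width: -0.002
finger_force: 1.8
```

Call:
jog_arm:
  series:
    - [[4,0,0,0],[0,0,0,0]]

```text
time_s: 24.12
eef_pos: [0.4548, -0.3296, 0.1228]
tool_rot: [-2.228, -2.215, -0.0]
wrist_force: [1.0, -3.4, 2.6]
grip_width: 0.0
finger_force: 1.7
```

Call:
jog_arm:
  series:
    - [[4,0,0,0],[0,0,0,0]]

```text
time_s: 24.28
eef_pos: [0.4548, -0.3253, 0.1226]
tool_rot: [-2.227, -2.215, -0.0]
wrist_force: [0.9, -2.9, 2.1]
grip_width: -0.001
finger_force: 1.5
```

Call:
jog_arm:
  series:
    - [[3,0,0,0],[0,0,0,0]]

```text
time_s: 24.45
eef_pos: [0.4547, -0.3223, 0.1226]
tool_rot: [-2.227, -2.215, -0.0]
wrist_force: [0.6, -1.9, 1.0]
grip_width: 0.001
finger_force: 1.3
```

Call:
jog_arm:
  series:
    - [[2,0,-8,0],[2,0,0,0],[0,0,0,0]]

```text
time_s: 24.7
eef_pos: [0.4547, -0.3186, 0.1311]
tool_rot: [-2.228, -2.215, -0.0]
wrist_force: [-1.2, -1.6, 1.0]
grip_width: -0.003
finger_force: 0.7
```

Call:
jog_arm:
  series:
    - [[3,0,0,0],[0,0,0,0]]

```text
time_s: 24.87
eef_pos: [0.455, -0.3157, 0.1309]
tool_rot: [2.227, 2.215, 0.0]
wrist_force: [-0.2, -2.4, 2.2]
grip_width: -0.005
finger_force: 1.2
```

Run:
```python
from look import *
s,t=shots("7");st=get_state();print(st["eef_pos"],st["wrist_force"])
mont(crop(s["pixels"],320,230,105,110,5),crop(t["pixels"],335,205,45,50,5),"pics/g7.png")
```

```text
[ 0.45498666 -0.31573708  0.13069281] [ 0.63818029 -1.37071928  0.93970986]
(550, 750, 3)
```

View pics/g7.png

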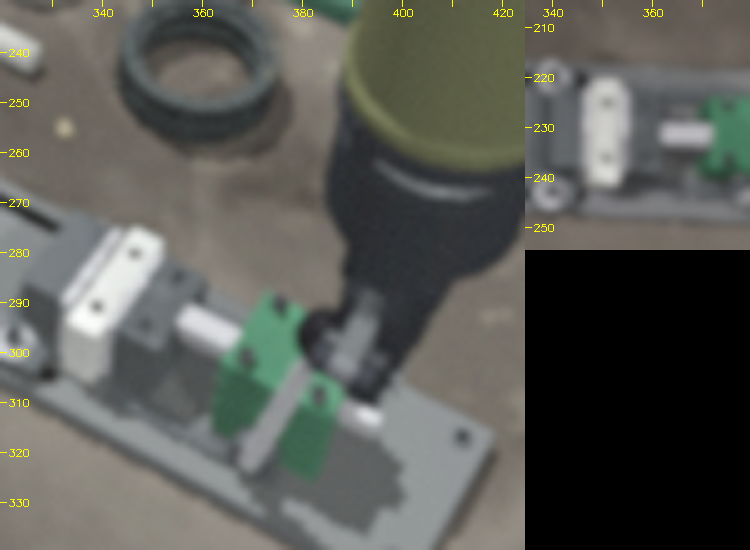

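Ball at ~(383,298), the jaw strip is against the blank, and the finger is behind the ball. Pushing on until the force rises.

Call:
jog_arm:
  series:
    - [[3,0,0,0],[0,0,0,0]]

```text
time_s: 25.13
eef_pos: [0.455, -0.3127, 0.1307]
tool_rot: [2.228, 2.215, 0.0]
wrist_force: [0.7, -2.8, 1.1]
grip_width: 0.002
finger_force: 1.2
```

Call:
jog_arm:
  series:
    - [[3,0,0,0],[0,0,0,0]]

```text
time_s: 25.3
eef_pos: [0.455, -0.3096, 0.1307]
tool_rot: [-2.228, -2.215, -0.0]
wrist_force: [0.1, -2.5, 2.7]
grip_width: -0.002
finger_force: 1.2
```

Call:
jog_arm:
  series:
    - [[3,0,0,0],[0,0,0,0]]

```text
time_s: 25.47
eef_pos: [0.4549, -0.3065, 0.1307]
tool_rot: [-2.227, -2.215, -0.0]
wrist_force: [0.2, -1.9, 1.8]
grip_width: 0.002
finger_force: 1.1
```

Call:
jog_arm:
  series:
    - [[3,0,0,0],[0,0,0,0]]

```text
time_s: 25.63
eef_pos: [0.4549, -0.3035, 0.1306]
tool_rot: [-2.227, -2.215, -0.0]
wrist_force: [0.7, -2.3, 1.3]
grip_width: 0.001
finger_force: 1.0
```

Call:
jog_arm:
  series:
    - [[3,0,0,0],[0,0,0,0]]

```text
time_s: 25.8
eef_pos: [0.4549, -0.3004, 0.1306]
tool_rot: [-2.227, -2.215, -0.0]
wrist_force: [0.6, -0.1, 2.7]
grip_width: 0.0
finger_force: 0.9
```

Call:
jog_arm:
  series:
    - [[3,0,0,0],[0,0,0,0]]

```text
time_s: 25.97
eef_pos: [0.4549, -0.2975, 0.1306]
tool_rot: [-2.227, -2.215, -0.0]
wrist_force: [-0.5, -2.6, 3.1]
grip_width: 0.001
finger_force: 0.9
```

Run:
```python
from h import *
from look import shots
shots("8")
for tag in "0","4","7","8":
  for n in("scene","top"):
    f=cv2.cvtColor(np.load(n+tag+".npz",allow_pickle=True)["pixels"],cv2.COLOR_BGR2GRAY).astype(np.float32)
    ys=np.arange(-.215,-.158,.001);P=0
    for v in np.linspace(-.018,.018,19):
        q=proj(n,np.c_[np.full(len(ys),.4955+v),ys-.0079*v,np.full(len(ys),.054)]).astype(np.float32)
        P=P+cv2.remap(f,q[:,:1].copy(),q[:,1:].copy(),cv2.INTER_CUBIC)[:,0]/19
    print(tag,n,P.astype(int).tolist())
b=np.load("scene8.npz",allow_pickle=True);g=cv2.cvtColor(b["pixels"],cv2.COLOR_BGR2GRAY)
from rig import grab_frame,recognise
for n in("scene","top"):
  f=grab_frame(n);print(n,[(r["score"],r["xy"]) for r in recognise(f,"lever_ball")][:3])
for e in(1.3,1.45,1.6,1.75): print(e,proj("scene",[[.4565,-.272-.115*np.cos(e),.028+.115*np.sin(e)]]).round(1))
```

```text
0 scene [104, 105, 107, 108, 109, 110, 110, 112, 119, 134, 153, 173, 188, 195, 194, 185, 169, 150, 134, 121, 115, 113, 113, 112, 110, 107, 102, 97, 93, 90, 90, 94, 99, 106, 112, 117, 122, 127, 134, 145, 160, 175, 189, 196, 196, 188, 173, 155, 136, 122, 114, 111, 111, 112, 113, 113, 113]
0 top [93, 92, 92, 93, 93, 95, 96, 97, 101, 107, 113, 122, 133, 143, 151, 160, 166, 167, 167, 164, 158, 150, 143, 138, 130, 121, 116, 109, 100, 94, 88, 82, 78, 76, 74, 72, 72, 77, 82, 89, 102, 116, 128, 141, 152, 157, 159, 156, 151, 142, 131, 121, 112, 104, 100, 99, 98]
4 scene [107, 108, 110, 112, 114, 114, 114, 116, 123, 136, 155, 174, 190, 198, 197, 189, 178, 171, 173, 185, 201, 216, 226, 231, 231, 230, 227, 226, 226, 228, 231, 235, 236, 234, 226, 212, 193, 170, 154, 149, 158, 175, 191, 200, 201, 194, 180, 162, 144, 130, 122, 119, 120, 121, 121, 122, 122]
4 top [87, 86, 86, 86, 86, 88, 89, 90, 94, 100, 106, 114, 126, 135, 143, 151, 154, 155, 155, 153, 150, 151, 157, 163, 172, 181, 187, 193, 198, 199, 200, 201, 202, 202, 200, 199, 196, 190, 182, 174, 166, 161, 159, 158, 158, 161, 161, 156, 150, 141,
[... 633 characters left out ...]
113, 112, 111, 110, 109, 107, 106, 106, 107, 109, 110, 111, 111, 112, 116, 127, 144, 165, 185, 201, 212, 219, 225, 229, 230, 230, 229, 226, 224, 223, 224, 226, 229, 231, 230, 226, 220, 213, 207, 202, 196, 185, 171, 152, 135, 122, 114, 112, 113, 114, 116, 117, 117]
8 top [109, 106, 102, 99, 96, 92, 90, 89, 87, 86, 85, 85, 85, 85, 85, 86, 86, 88, 93, 97, 103, 115, 127, 138, 151, 164, 171, 178, 186, 189, 191, 194, 195, 196, 196, 196, 196, 197, 198, 200, 200, 201, 201, 198, 192, 187, 178, 165, 153, 140, 125, 113, 105, 97, 93, 93, 93]
scene [(0.7, [373.7, 312.5])]
top [(0.61, [383.1, 240.5]), (0.59, [358.2, 231.2])]
1.3 [[389.5 298.5]]
1.45 [[382.2 293.9]]
1.6 [[374.6 290. ]]
1.75 [[367.1 286.8]]
```

Jaw has travelled ~10.3 mm and the profile shows almost no gap left. Continuing in small steps.

Call:
jog_arm:
  series:
    - [[2.5,0,0,0],[0,0,0,0]]

```text
time_s: 26.43
eef_pos: [0.4547, -0.2958, 0.1306]
tool_rot: [2.228, 2.214, -0.001]
wrist_force: [0.2, -2.5, -0.4]
grip_width: 0.0
finger_force: 1.0
```

Call:
jog_arm:
  series:
    - [[2.5,0,0,0],[0,0,0,0]]

```text
time_s: 26.6
eef_pos: [0.4548, -0.2948, 0.1308]
tool_rot: [2.228, 2.212, -0.002]
wrist_force: [-0.2, -7.1, -2.0]
grip_width: -0.002
finger_force: 3.3
```

Call:
jog_arm:
  series:
    - [[2,0,0,0],[0,0,0,0]]

```text
time_s: 26.77
eef_pos: [0.4548, -0.2941, 0.1309]
tool_rot: [2.228, 2.21, -0.004]
wrist_force: [0.9, -10.9, -3.0]
grip_width: -0.001
finger_force: 5.1
```

Nipped: force is climbing. Pressing to ~30 N for a firm hold.

Call:
jog_arm:
  series:
    - [[3,0,0,0],[3,0,0,0],[0,0,0,0]]

```text
time_s: 27.02
eef_pos: [0.4548, -0.292, 0.1312]
tool_rot: [2.227, 2.203, -0.008]
wrist_force: [0.3, -20.8, -8.2]
grip_width: -0.001
finger_force: 10.5
```

Call:
jog_arm:
  series:
    - [[3,0,0,0],[2,0,0,0],[0,0,0,0]]

```text
time_s: 27.27
eef_pos: [0.4549, -0.2904, 0.1315]
tool_rot: [2.227, 2.197, -0.011]
wrist_force: [1.0, -30.8, -12.8]
grip_width: -0.002
finger_force: 15.0
```

Call:
jog_arm:
  series:
    - [[-5,0,0,0],[-8,0,0,0],[-20,0,0,0],[-25,0,0,0],[0,0,-20,0]]

```text
time_s: 27.68
eef_pos: [0.4521, -0.3412, 0.1478]
tool_rot: [-2.229, -2.207, 0.005]
wrist_force: [0.3, 0.1, 0.6]
grip_width: -0.001
finger_force: 0.0
```

Call:
jog_arm:
  series:
    - [[0,0,-30,0],[0,0,-30,0],[0,0,-30,0],[0,0,0,0],[0,0,0,0]]

```text
time_s: 28.1
eef_pos: [0.4553, -0.3379, 0.2423]
tool_rot: [2.226, 2.213, 0.002]
wrist_force: [-0.8, -0.2, -1.2]
grip_width: -0.003
finger_force: 0.0
```

Run:
```python
from h import *
from look import shots,get_state
from rig import grab_frame,recognise
shots("9")
for tag in "8","9":
  for n in("scene","top"):
    im=np.load(n+tag+".npz",allow_pickle=True)["pixels"];f=cv2.cvtColor(im,cv2.COLOR_BGR2GRAY).astype(np.float32)
    ys=np.arange(-.2,-.158,.001);P=0
    for v in np.linspace(-.018,.018,19):
        q=proj(n,np.c_[np.full(len(ys),.4955+v),ys-.0079*v,np.full(len(ys),.054)]).astype(np.float32)
        P=P+cv2.remap(f,q[:,:1].copy(),q[:,1:].copy(),cv2.INTER_CUBIC)[:,0]/19
    print(tag,n,P.astype(int).tolist())
f=grab_frame("scene");print([(r["score"],r["xy"]) for r in recognise(f,"lever_ball")][:3],[(r["score"],r["xy"]) for r in recognise(f,"blank_thin")][:3])
f=np.load("top9.npz",allow_pickle=True);f=cv2.cvtColor(f["pixels"],cv2.COLOR_BGR2GRAY).astype(np.float32)
xs=np.arange(.44,.55,.0005)
for nm,y,z in(("blank",-.180,.052),("jaw",-.192,.054),("stop",-.1675,.054)):
    q=proj("top",np.c_[xs,y-.0079*(xs-.4955),np.full(len(xs),z)]).astype(np.float32);P=cv2.remap(f,q[:,:1].copy(),q[:,1:].copy(),cv2.INTER_CUBIC)[:,0]
    th=(np.median(P[(xs>.48)&(xs<.505)])+110)/2;on=xs[P>th];print(nm,on.min(),on.max())
print(get_state()["eef_pos"],get_state()["wrist_force"])
```

```text
8 scene [111, 111, 112, 116, 127, 144, 165, 185, 201, 212, 219, 225, 229, 230, 230, 229, 226, 224, 223, 224, 226, 229, 231, 230, 226, 220, 213, 207, 202, 196, 185, 171, 152, 135, 122, 114, 112, 113, 114, 116, 117, 117, 118]
8 top [86, 86, 88, 93, 97, 103, 115, 127, 138, 151, 164, 171, 178, 186, 189, 191, 194, 195, 196, 196, 196, 196, 197, 198, 200, 200, 201, 201, 198, 192, 187, 178, 165, 153, 140, 125, 113, 105, 97, 93, 93, 93, 94]
9 scene [113, 114, 116, 121, 133, 150, 170, 190, 204, 215, 223, 228, 233, 236, 238, 238, 236, 235, 234, 236, 239, 242, 244, 243, 239, 233, 227, 222, 218, 213, 202, 187, 168, 149, 135, 127, 123, 123, 124, 125, 125, 125, 125]
9 top [89, 89, 91, 96, 101, 108, 120, 133, 144, 157, 169, 176, 183, 190, 193, 195, 199, 201, 203, 205, 206, 206, 207, 209, 211, 212, 213, 213, 210, 205, 200, 191, 177, 165, 152, 135, 123, 114, 105, 101, 100, 100, 99]
[(0.56, [376.2, 308.1])] [(0.46, [340.4, 290.5])]
blank 0.463 0.53
jaw 0.47250000000000003 0.5245000000000001
stop 0.4655 0.524
[ 0.4541929  -0.33746123  0.23935633] [ 0.21731599  0.09813715 -0.75925699]
```

```bash
python3 -c "
from rig import *
print(finish_job())"
```

```text
the job is handed in; nothing more can be done
None
```

The thin blank is clamped upright and centred between jaw and stop to within about 2 mm by camera. I pressed the lever to about 31 N at the ball and let go, then handed the job in at 28 s; the arm was clear of everything, and the other two blanks were left in the trough.

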